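Hang the accessory bin on the louvered panel beside the microscope

ROBOT

A 7-joint arm with a two-finger parallel gripper is mounted at the origin on the work surface. World frame = base frame: x ahead of the robot, y to its left, z up, the work surface at z = 0. Lengths are in m, angles in rad, forces in N, time in s.
With the tool pointing down it reaches from about 0.425 to 0.825 m from the base axis. Payload 3.6 kg.
Tool frame: the origin (TCP) lies midway between the tips of the shut fingers; the grasp point (between the pads) lies 19 mm behind it (tcp_to_grasp is the distance from the TCP to the grasp point, in m); x points along the fingers, y is the direction in which the jaws open and shut, and the axes are right-handed (so a half turn about x gives the same grasp; the last joint's range is limited). The gripper opens to 85 mm and grips with 20 to 120 N. Pads are 22 mm wide; open, the fingers measure 114 mm over their backs; the gripper's body (76 mm by 85 mm) begins 54 mm behind the grasp point. The pads swing forward as they close: fully open they stand 13 mm farther back than shut.
Start: joints at [-1.246, 0.615, -0.013, 1.423, 0.008, 1.103, -0.04], TCP at [0.224, 0.61, 0.231] pointing down, gripper open.
Joint ranges: [-3.12, 3.12], [-0.3, 2.06], [-1.34, 1.32], [0.26, 2.42], [-1.36, 4.5], [0.01, 1.98], [-2.84, 2.84]. Speed limits (rad/s): [2.79, 2.79, 3.14, 3.14, 3.14, 3.14, 3.14].

INTERFACE

Orientations are given as a unit quaternion [w, x, y, z].
In Python, from cell import get_obs, camera, job_done, tcp_to_grasp gives the robot as it stands. The module is installed in compiled form; this text tells all that it offers.
- The arm moves only by the tool move_arm, never from a script. Its argument "motion" is a list that holds one entry, the list of rows, each a list of 4 numbers: the shift along the tool's x, y, z in mm, then the turn about the tool's x in degrees. A call has 1 to 10 rows; each row shifts and turns the commanded pose from where the row before left it, along the tool's axes as they then stand; what a row does not reach is not made up. A row lasts 1/12 s, in which the tool goes at most 41.7 mm and 7.16 degrees, less where a joint would pass 70% of its speed; a pose out of reach is approached as far as the arm can. A call with a gripper value outside its range is refused whole. "grip" is the finger opening in mm, from 0 to 85.4, set as the call begins (left out, the last holds). The fingers move at their own pace and stop on an object; "force" is the grip in N (left out, the last holds). Time passes only in rows, so rows that do not move let the fingers close. It gives the time, the measured TCP pose, the force and the opening at its end, in the units of the state.
- get_obs(): the state, without advancing time (a new reading comes with each control period).
- camera(name): name is "scene" or "top" or "wrist"; returns a dict with "pixels" (420x560x3 uint8, blue, green, red), "depth" (420x560 float32, m along the optical axis (not along the pixel's ray), 0 where there is no reading), "mtx" (3x3 intrinsics, pixels), "R" (3x3) and "t" (3): a world point X has camera coordinates R X + t. Camera axes: x right, y down, z forward; pixel columns grow to the right and rows downward; lengths in m; the calibration is good to about 2 mm. A picture is of the moment at which its call begins.
- job_done(): hands the job in, once; it reports no verdict.
The state is a dict: "time_s": time; "joints": joint angles; "qd": joint speeds; "joint_torque": joint torques, N m; "ee_pos": TCP position; "tcp_rot": TCP orientation; "contact_force": force on the tool from outside, world axes, zero at the start; "wrist_torque": the same for the moment, N m; "finger_gap": finger opening in m.
Only numpy, scipy, OpenCV 4.12 (cv2) and the standard library are available. Lean on these libraries where they do the work, as an engineer would, in place of code of your own. Each camera call takes 0.05 s, during which the arm holds its last target. There are 200 camera calls.

TASK

Take the grey two-compartment bin by its grip fin, lift it and bring the hooked lip on its back slowly and lightly against the face of the louvered panel, just above the top louver. Keeping that light contact, slide the bin down so that the lip drops behind the top louver and hangs there fully home, upright and square to the panel, then let go. Push on the panel with no more than about 10 N before the lip is in, never knock it with more than 20 N, and leave the joystick box, the oil bottle and the slide box where they are.

Things in the scene. Friction and masses are not known exactly. Their poses are not given: they have to be found in the camera images.
- bin: Loose grey open bin, two compartments, 0.25-0.55 kg, upright on the bench. Origin: centre of its underside; x to its back (lip side), y along its width, z up. Box 110 mm deep (x), 100 wide (y), 75 high, walls 3. A divider at x = -8 carries a grip fin.
- bin_grip (a point): Point to pinch the grip fin, 18 mm under its top, at (-8, 0, 94) mm in the bin's frame. The fin is 12 mm thick along the bin's x (the fingers close along bin x), 60 wide (y), from z = 62 to 112. The compartments before and behind it are empty above z = 40 mm.
- bin_lip (a point): Centre of the lip's lower edge, at (63.5, 0, 59) mm in the bin's frame. Lip, 84 mm wide (y): shelf 4 mm thick from the back wall's outer face (x = 55) to x = 65, underside z = 71, then a flange 3 mm thick (x = 62 to 65) hanging down to z = 59: a 7 mm gap to the back wall, open below.
- stand: Fixed bench stand with an upright metal panel 236 mm wide, top at z = 188. Origin on the bench under the panel's nominal front face (x = 0), mid-width; x into the panel, y along it, z up. The panel is clamped by hand in slotted shoes: its real face lies anywhere from x = -15 to +15 mm, not measured, to be felt. It is rigid. Foot 150 x 270 mm, 10 thick, x = -40 to 110.
- top_louver (a point): Point of the stand at (0, 0, 165) mm: nominal panel face at the height of the top louver's crest; does not follow the clamped panel. Louver: upright flange 3 mm thick, its outer side 9 mm before the real face, leaving a 6 mm slot open at the top; slot floor z = 149; y = -65 to 65 with closed ends.
- low_louver (a point): Point of the stand at (0, 0, 103) mm, nominal face at the second louver's crest (8 mm off the face), only a rest for the bin's back. Hung on the top louver, the bin's axes lie along the stand's, lip shelf on the crest, bin_lip at z = 153 mm, flange back 0 to 3 mm before the real face, bin leaning up to 5 degrees.
- joystick: Bystander: black joystick control box 150 x 95 x 28 mm with a stick to 77 mm; origin under its centre.
- oil: Bystander: small amber bottle, 36 mm wide, 75 mm high; origin under its centre.
- slidebox: Bystander: white slide box 100 x 85 x 34 mm; origin under its centre.
There are look-alikes about, which are no part of the job. What is shaped like the bin but brown or turquoise is not meant.

How it is judged:
On the way, in this order (a step that is already met when the one before it is completed fails the run):
1. the bin is lifted so that its lip is higher than the top louver (z of bin_lip in the frame of stand above 0.167 m), for 0.1 s.
2. the lip rests against the panel above the top louver for 0.1 s (contact force between bin and stand above 0.5 N and z of bin_lip in the frame of stand above 0.1655 m and x of bin_lip in the frame of stand above -0.0185 m), for 0.1 s.
3. the lip has dropped behind the top louver (z of bin_lip in the frame of stand between 0.148 and 0.157 m and x of bin_lip in the frame of stand above -0.022 m), for 0.1 s.
At the end, for the whole second after the job is handed in: The bin hangs, released and at rest, with its lip in the slot of the top louver: lip edge between 148 and 156 mm above the bench and in the slot (within 26 mm of the louver's middle), leaning less than 8 degrees and square to the panel within 4.5 degrees (z of bin_lip in the frame of stand between 0.148 and 0.156 m and x of bin_lip in the frame of stand between -0.022 and 0.015 m and y of bin_lip in the frame of stand between -0.026 and 0.026 m and angle between bin's own z axis and vertical below 0.14 rad and angle between the y axis of bin and the y axis of stand, either way round below 0.08 rad and linear speed of bin below 0.01 m/s); the robot touches nothing.
It fails at once if the bin presses or knocks on the stand or panel with more than 22 N (contact force between bin and stand above 22 N).
It fails at once if the bin pushes on the panel with more than 15 N before its lip is in the slot (lip edge above the crest) (z of bin_lip in the frame of stand above 0.1655 m and contact force between bin and stand above 15 N).
It fails at once if a bystander is moved by more than 15 mm (distance of any of joystick, oil, slidebox from where it was at the start of the episode above 0.015 m).
It also fails if it takes over 50 s, if anything falls off the work surface, if the arm or the gripper's body presses on something with over 40 N, if the wrist force passes 120 N, or if a joint passes its speed limit or range.

## Working session

There is one attempt and no reset: what is moved stays moved. The work goes in short steps, Python scripts to look and compute and a tool call to move; the robot and the scene stay as the last step left them, time stands still between calls to the robot, and variables do not carry over. Pictures are saved under pics/ and viewed, about 8 in all and at most 12, crops included, and the job is handed in when it is done.

Besides the shell and the picture viewer there is one more tool, called after "Emit:" as name(argument=value, ...) on one line, values as JSON. move_arm: Moves the arm, as the interface text tells. Its arguments: {"type":"object","properties":{"motion":{"type":"array"},"grip":{"type":"number"},"force":{"type":"number"}},"required":["motion"]}

```bash
mkdir -p pics
python3 - <<'E'
from cell import *
import cv2,numpy as np
o=get_obs(); print(o, tcp_to_grasp)
for n in("scene","top"):
    c=camera(n); cv2.imwrite(f"pics/{n}0.png",c["pixels"]); np.savez(f"{n}0.npz",**c); print(n,c["mtx"].tolist(),c["R"].round(3).tolist(),c["t"].round(3).tolist())
a=[cv2.imread(f"pics/{n}0.png") for n in("scene","top")]
E
```

```text
{'time_s': 0.0, 'joints': array([-1.24550336,  0.61595687, -0.01261321,  1.42491906,  0.00811252,
        1.10341987, -0.04038167]), 'qd': array([-0.00061284,  0.00141923, -0.0024339 , -0.0003379 , -0.00166113,
       -0.00075108,  0.0010786 ]), 'joint_torque': array([-2.35093721e-04, -4.69203150e+01,  2.58734766e-01, -1.71031272e+01,
        9.89091379e-03,  9.39020858e-03,  3.23184295e-06]), 'ee_pos': array([0.22370566, 0.60945988, 0.23010706]), 'tcp_rot': array([ 0.69605535,  0.12277996,  0.69634665, -0.12463295]), 'contact_force': array([ 0.1847714 , -0.51099418,  0.78842339]), 'wrist_torque': array([-0.00106162, -0.02091365, -0.00046294]), 'finger_gap': 0.08569145990009952} 0.0187
scene [[517.939435671147, 0.0, 280.2414728412954], [0.0, 517.939435671147, 205.11840177382513], [0.0, 0.0, 1.0]] [[0.205, 0.979, -0.007], [0.586, -0.128, -0.8], [-0.784, 0.16, -0.6]] [-0.033, -0.185, 1.79]
top [[484.4052658260458, 0.0, 280.3412430539128], [0.0, 484.4052658260458, 207.41913580062703], [0.0, 0.0, 1.0]] [[0.004, -1.0, 0.003], [-1.0, -0.004, -0.031], [0.031, -0.003, -1.0]] [-0.061, 0.477, 1.401]
```

View pics/scene0.png

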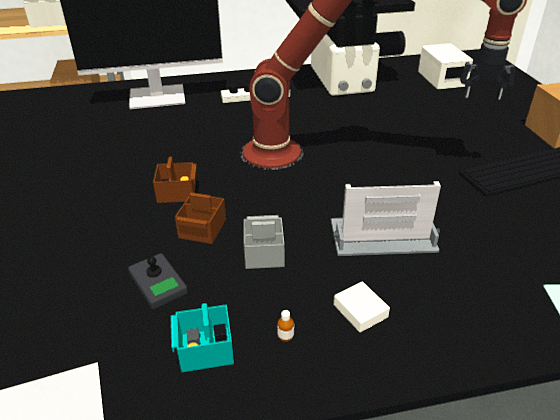

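View pics/top0.png

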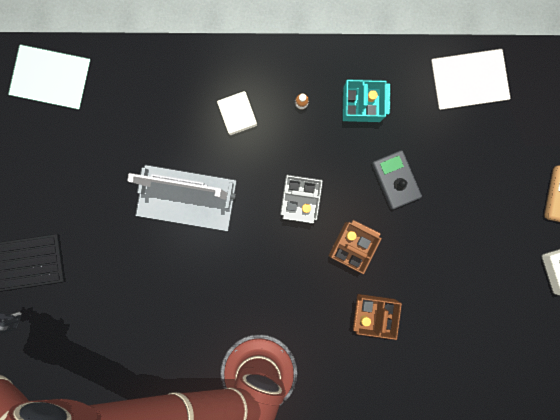

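The top view shows the grey bin at about (301,199) and the stand at about (185,198). Its louvered face looks toward +x, away from the robot. Next I measure both from the depth clouds.

```bash
cat > h.py <<'E'
import numpy as np,cv2
def cloud(c):
    d=c["depth"];v,u=np.mgrid[0:d.shape[0],0:d.shape[1]];K=c["mtx"]
    p=np.stack([(u-K[0,2])/K[0,0]*d,(v-K[1,2])/K[1,1]*d,d],-1)
    return (p-c["t"])@c["R"]   # world, R^T(p-t)
E
python3 - <<'E'
from h import *
im=[]
for n,b in(("top",(270,160,60,75)),("top",(120,150,125,90)),("scene",(235,205,60,70)),("scene",(325,170,125,90))):
    c=np.load(n+"0.npz");x,y,w,h=b;im.append(cv2.resize(c["pixels"][y:y+h,x:x+w],(400,300),interpolation=cv2.INTER_CUBIC))
cv2.imwrite("pics/crops.png",np.vstack([np.hstack(im[:2]),np.hstack(im[2:])]))
c=np.load("top0.npz");P=cloud(c)
for nm,(x,y,w,h) in(("bin",(270,160,60,75)),("stand",(120,150,125,90))):
    Q=P[y:y+h,x:x+w]; z=Q[...,2]
    print(nm,"z range",np.percentile(z,[1,50,99]).round(4))
    for lo,hi in((.006,.02),(.03,.06),(.06,.07),(.066,.085),(.1,.125),(.12,.16),(.178,.2)):
        m=((z>lo)&(z<hi)); q=Q[m][:,:2]
        if len(q)<8: continue
        r=cv2.minAreaRect((q*1000).astype(np.float32)); print(lo,hi,len(q),np.round(r[0],1),np.round(r[1],1),round(r[2],1),"mean",(q.mean(0)*1000).round(1),"medz",np.median(z[m]).round(4))
E
```

```text
bin z range [-0.0055  0.0027  0.1142]
0.006 0.02 359 [ 508.4 -115. ] [215.7 172. ] 0.3 mean [ 510.1 -120. ] medz 0.0073
0.03 0.06 284 [ 506.5 -116.2] [ 97.2 100.9] 81.6 mean [ 511.3 -121.2] medz 0.0344
0.06 0.07 36 [ 498.2 -116.2] [ 98.4 117.1] 82.3 mean [ 515.5 -130.3] medz 0.0659
0.066 0.085 319 [ 499.6 -116.6] [ 99.8 120.3] 81.8 mean [ 485.3 -115.1] medz 0.0761
0.1 0.125 103 [ 511.9 -118.5] [57.8 12.3] 81.9 mean [ 511.7 -118.2] medz 0.1126
stand z range [-0.0048  0.0051  0.1906]
0.006 0.02 4222 [514.4 226.8] [259.4 360.8] 0.2 mean [498.6 217.2] medz 0.0111
0.03 0.06 284 [530.2 205.5] [273.9  73.6] 80.7 mean [527.9 196.4] medz 0.0496
0.06 0.07 19 [527.5 208.2] [230.9  17.1] 81.2 mean [533.9 237.2] medz 0.0657
0.066 0.085 41 [526.1 208.6] [230.6  17.8] 81.1 mean [532.1 221.6] medz 0.0765
0.1 0.125 59 [531.  205.1] [225.7  27.1] 80.7 mean [534.  223.8] medz 0.1106
0.12 0.16 188 [532.1 206.6] [229.4  28.9] 80.7 mean [537.4 215.1] medz 0.1494
0.178 0.2 235 [528.3 210.8] [236.9  20.1] 80.7 mean [533.2 212.2] medz 0.1894
```

View pics/crops.png

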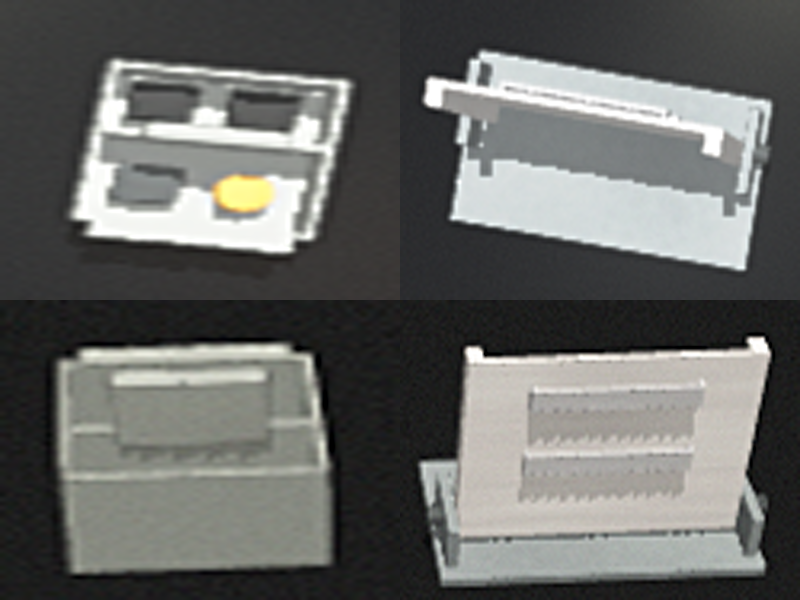

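```bash
cat >> h.py <<'E'
from scipy.spatial.transform import Rotation as Ro
def tool(o): 
    w,x,y,z=o["tcp_rot"]; return Ro.from_quat([x,y,z,w]).as_matrix()
def go(o,tgt,yaw=None):
    R=tool(o); s=R.T@(np.array(tgt)-o["ee_pos"])*1000
    print("t",round(float(o["time_s"]),2),"tcp",(o["ee_pos"]*1000).round(1),"shift",s.round(1),"gap",round(o["finger_gap"]*1000,1),"F",o["contact_force"].round(1))
    y=R[:,1]; print("xaxis",R[:,0].round(4),"y-axis yaw",np.degrees(np.arctan2(y[1],y[0])).round(2))
    # turn about tool x (down) by +a lowers world yaw by a
    if yaw is not None: print("turn",((np.degrees(np.arctan2(y[1],y[0]))-yaw+90)%180-90).round(2))
E
python3 - <<'E'
from h import *; from cell import get_obs
o=get_obs(); go(o,[.512,-.118,.25],-8.2)
c=np.load("top0.npz");P=cloud(c)
g=c["pixels"].mean(2); m=np.zeros(g.shape,np.uint8); m[150:245,120:245]=(g[150:245,120:245]>70)
m&=(P[...,2]<.022)&(P[...,2]>-.01); m=cv2.morphologyEx(m,cv2.MORPH_OPEN,np.ones((3,3)))
K=c["mtx"];v,u=np.nonzero(m); r=np.stack([(u-K[0,2])/K[0,0],(v-K[1,2])/K[1,1],0*u+1],1)@c["R"]; C=-c["R"].T@c["t"]
q=(C+r*((.010-C[2])/r[:,2])[:,None])[:,:2]*1000
print("foot",cv2.minAreaRect(q.astype(np.float32)))
c=np.load("scene0.npz");P=cloud(c)
a=np.radians(80.7); ys=np.array([-np.cos(a),-np.sin(a),0]); xs=np.array([-np.sin(a),np.cos(a),0])
Q=P[170:260,325:450].reshape(-1,3); Q=Q[(Q[:,2]>.03)&(Q[:,2]<.2)]
X=Q@xs*1000;Y=Q@ys*1000;Z=Q[:,2]*1000
print("Yrange panel",np.percentile(Y,[.5,99.5]))
ref=np.median(X); h,e=np.histogram(X,np.arange(ref-40,ref+40,2)); print([(round(b),n) for b,n in zip(e,h) if n>10])
f=(Z>170)&(Z<183)&(abs(X-ref)<20); A=np.c_[Y[f],Z[f],np.ones(f.sum())]; 
for _ in range(3): s=np.linalg.lstsq(A,X[f],rcond=None)[0]; r_=X[f]-A@s
print("face fit slope",s, "std",r_.std(), "face X", np.median(X[f]), f.sum())
for lo in range(30,190,8):
    k=(Z>=lo)&(Z<lo+8)&(abs(Y-Y.mean())<45); print(lo,k.sum(),np.median(X[k]).round(1),end="; ")
l=(X<np.median(X[f])-4)&(Z>140)&(Z<168)&(X>ref-25); print("\nlouver Y",np.percentile(Y[l],[2,98]),l.sum())
print("origin proj of panel top centre",np.array([.5283,.2108,0])@ys*1000,np.array([.5283,.2108,0])@xs*1000)
E
```

```text
t 0.1 tcp [223.7 609.5 230.2] shift [ -18.4 -583.7  521.3] gap 85.8 F [-0.1 -0.4 -0.3]
xaxis [-8.0e-04 -2.2e-03 -1.0e+00] y-axis yaw 69.85
turn 78.05
foot ((547.4393920898438, 203.18104553222656), (284.6449890136719, 241.3512725830078), 80.76313018798828)
Yrange panel [-422.46011902 -163.30622323]
[(-531, np.int64(11)), (-529, np.int64(18)), (-527, np.int64(12)), (-513, np.int64(29)), (-511, np.int64(100)), (-509, np.int64(235)), (-507, np.int64(221)), (-505, np.int64(214)), (-503, np.int64(434)), (-501, np.int64(1062)), (-499, np.int64(1329)), (-497, np.int64(696)), (-495, np.int64(184)), (-493, np.int64(50)), (-491, np.int64(21)), (-489, np.int64(18)), (-487, np.int64(12)), (-485, np.int64(17)), (-483, np.int64(13))]
face fit slope [ 4.55733849e-03  2.19811872e-04 -4.97756461e+02] std 2.4369968015880294 face X -499.1620729670635 393
30 80 -499.1; 38 75 -499.2; 46 70 -499.2; 54 88 -499.1; 62 76 -499.1; 70 55 -499.5; 78 45 -505.8; 86 82 -506.8; 94 132 -504.9; 102 98 -499.3; 110 82 -499.1; 118 92 -498.6; 126 90 -499.0; 134 37 -500.1; 142 66 -507.4; 150 88 -507.8; 158 166 -504.6; 166 94 -498.4; 174 96 -499.1; 182 81 -498.1; 
louver Y [-362.76423758 -227.04133068] 379
origin proj of panel top centre -293.40448370746066 -487.28978948912777
```

Emit:
move_arm(motion=[[[-6, -5, 35, 3.3], [-6, -5, 35, 3.3], [-6, -5, 35, 3.3], [-4, -5, 35, 3.3], [0, -5, 35, 3.3], [0, -5, 35, 3.3], [0, -5, 35, 3.3], [0, -5, 35, 3.3], [0, -5, 35, 3.3], [0, -5, 35, 3.3]]], grip=45)

```text
time_s: 0.93
ee_pos: [0.4793, 0.3702, 0.2527]
tcp_rot: [0.632, 0.317, 0.632, -0.318]
contact_force: [0.9, 0.3, 1.3]
finger_gap: 0.0449
```

Emit:
move_arm(motion=[[[0, -5, 35, 3.3], [0, -5, 35, 3.3], [0, -5, 35, 3.3], [0, -5, 35, 3.3], [0, -5, 35, 3.3], [0, -5, 35, 3.3], [0, -5, 35, 3.3], [0, -5, 35, 3.3], [0, -5, 35, 3.3], [0, -5, 35, 3.3]]])

```text
time_s: 1.77
ee_pos: [0.5619, 0.0315, 0.2528]
tcp_rot: [0.516, 0.483, 0.516, -0.484]
contact_force: [0.8, -0.3, -0.9]
finger_gap: 0.045
```

Run:
```python
from h import *; from cell import get_obs
go(get_obs(),[.512,-.1183,.18],-8.2)
```

```text
t 1.77 tcp [561.9  31.5 252.8] shift [ 72.9 -59.3 146.3] gap 45.0 F [ 0.8 -0.3 -0.9]
xaxis [-7.e-04 -2.e-04 -1.e+00] y-axis yaw 3.69
turn 11.89
```

Emit:
move_arm(motion=[[[10, -12, 29.3, 0], [15, -12, 29.3, 0], [15, -12, 29.3, 0], [15, -12, 29.3, 0], [18, -11.3, 29, 0], [0, 0, 0, 6], [0, 0, 0, 5.9], [0, 0, 0, 0], [0, 0, 0, 0]]])

```text
time_s: 2.52
ee_pos: [0.5126, -0.1163, 0.18]
tcp_rot: [-0.464, -0.533, -0.465, 0.533]
contact_force: [0.4, 0.2, 0.1]
finger_gap: 0.0449
```

Run:
```python
from h import *; from cell import *
go(get_obs(),[.512,-.1183,.075],-8.2)
c=camera("wrist"); cv2.imwrite("pics/w1.png",c["pixels"]); np.savez("w1.npz",**c)
P=cloud(c); z=P[...,2]; m=(z>.1)&(z<.122)&(abs(P[...,0]-.512)<.06)&(abs(P[...,1]+.118)<.06)
print(m.sum(),cv2.minAreaRect((P[m][:,:2]*1000).astype(np.float32)),np.median(z[m]))
m=(z>.066)&(z<.085)&(abs(P[...,0]-.5)<.08)&(abs(P[...,1]+.118)<.08)
print(m.sum(),cv2.minAreaRect((P[m][:,:2]*1000).astype(np.float32)),np.median(z[m]))
```

```text
t 2.52 tcp [ 512.6 -116.3  180. ] shift [105.   -0.2   2. ] gap 44.9 F [0.4 0.2 0.1]
xaxis [-8.e-04  1.e-04 -1.e+00] y-axis yaw -7.88
turn 0.32
1901 ((513.6650390625, -118.259765625), (59.33011245727539, 11.904219627380371), 81.93424224853516) 0.11198507233324696
5778 ((500.613037109375, -117.16241455078125), (100.823486328125, 120.36246490478516), 81.81346893310547) 0.07505736589332712
```

View pics/w1.png

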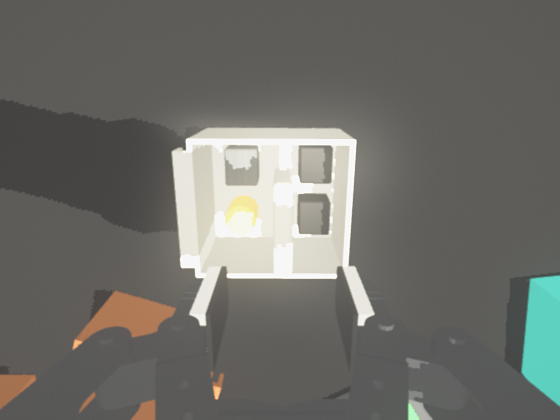

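The wrist view shows the fin at column 284, centred between the fingers (210 and 355), with the lip on the left at column 185. Next I descend and grip.

Emit:
move_arm(motion=[[[25, 0.6, 2, 0.3], [30, 0, 0, 0], [25, 0, 0, 0], [15, 0, 0, 0], [10, 0, 0, 0], [0, 0, 0, 0]]])

```text
time_s: 3.07
ee_pos: [0.512, -0.1179, 0.0736]
tcp_rot: [-0.462, -0.534, -0.464, 0.535]
contact_force: [0.4, -0.1, -0.3]
finger_gap: 0.0454
```

Emit:
move_arm(motion=[[[0, 0, 0, 0], [0, 0, 0, 0], [0, 0, 0, 0], [0, 0, 0, 0], [0, 0, 0, 0], [0, 0, 0, 0]]], grip=5, force=70)

```text
time_s: 3.57
ee_pos: [0.5133, -0.1188, 0.0764]
tcp_rot: [0.463, 0.535, 0.462, -0.535]
contact_force: [-1.8, 0.8, 6.3]
finger_gap: 0.0111
```

Emit:
move_arm(motion=[[[-3, 0, 0, 0], [-10, 0, 0, 0], [-20, 0, 0, 0], [-25, 0, 0, 0], [-25, 0, 0, 0], [-25, 0, 0, 0], [-12, 0, 0, 0], [0, 0, 0, 0], [0, 0, 0, 0]]])

```text
time_s: 4.32
ee_pos: [0.5128, -0.1185, 0.1956]
tcp_rot: [0.462, 0.535, 0.462, -0.535]
contact_force: [-1.3, -0.3, -4.5]
finger_gap: 0.0111
```

Run:
```python
from h import *; from cell import *
a=np.radians(80.7); ys=np.array([-np.cos(a),-np.sin(a),0]); xs=np.array([-np.sin(a),np.cos(a),0])
o=get_obs(); w=o["wrist_torque"]; print(w.round(3))
# flange back 20 mm before face (X=-499): bin lip X=-519-1.5..., bin fin = lip back(65) -> -8 : 73 mm
t=(-.499-.020-.073)*xs+(-.294)*ys; t[2]=.195; print(t)
go(o,t,-9.3)
c=camera("wrist"); P=cloud(c); np.savez("w2.npz",**c); z=P[...,2]
m=(np.hypot(P[...,0]-o["ee_pos"][0],P[...,1]-o["ee_pos"][1])<.095)&(z>.1)&(z<.28)
h,e=np.histogram(z[m],np.arange(.1,.28,.004)); print([(round(b,3),int(n)) for b,n in zip(e,h) if n>100])
cv2.imwrite("pics/w2.png",c["pixels"])
```

```text
[0.014 0.004 0.   ]
[0.63173011 0.19446612 0.195     ]
t 4.32 tcp [ 512.8 -118.5  195.6] shift [   0.6   72.3 -326.9] gap 11.1 F [-1.3 -0.3 -4.5]
xaxis [ 5.e-04  1.e-04 -1.e+00] y-axis yaw -8.35
turn 0.95
[(np.float64(0.12), 6068), (np.float64(0.124), 920), (np.float64(0.128), 999), (np.float64(0.132), 1166), (np.float64(0.136), 1195), (np.float64(0.14), 1311), (np.float64(0.144), 1937), (np.float64(0.148), 7126), (np.float64(0.152), 1448), (np.float64(0.156), 2183), (np.float64(0.16), 1047), (np.float64(0.164), 1067), (np.float64(0.168), 1130), (np.float64(0.172), 1231), (np.float64(0.176), 1256), (np.float64(0.18), 1392), (np.float64(0.184), 1509), (np.float64(0.188), 1733), (np.float64(0.192), 9524), (np.float64(0.196), 188), (np.float64(0.2), 246), (np.float64(0.204), 378), (np.float64(0.208), 440), (np.float64(0.212), 469), (np.float64(0.216), 516), (np.float64(0.22), 582), (np.float64(0.224), 589), (np.float64(0.228), 4926), (np.float64(0.232), 1502), (np.float64(0.236), 670), (np.float64(0.24), 1719), (np.float64(0.244), 2029), (np.float64(0.248), 4398), (np.float64(0.252), 4714), (np.float64(0.256), 2289), (np.float64(0.26), 2746), (np.float64(0.264), 3951), (np.float64(0.268), 4653), (np.float64(0.272), 4693), (np.float64(0.276), 2192)]
```

Emit:
move_arm(motion=[[[0, 12, -8, 0.9], [0, 18, -15, 0], [0, 18, -22, 0], [0, 14, -28, 0], [0, 8, -32, 0], [0, 2, -36, 0], [0, 0, -37, 0], [0, 0, -37, 0], [0, 0, -37, 0], [0, 0, -32, 0]]])

```text
time_s: 5.2
ee_pos: [0.6282, 0.1537, 0.1924]
tcp_rot: [-0.457, -0.537, -0.46, 0.54]
contact_force: [1.5, 0.7, -3.5]
finger_gap: 0.011
```

Emit:
move_arm(motion=[[[0, 0, -22, 0], [0, 0, -14, 0], [0, 0, -7, 0], [0, 0, 0, 0], [0, 0, 0, 0], [0, 0, 0, 0]]])

```text
time_s: 5.7
ee_pos: [0.6367, 0.189, 0.1952]
tcp_rot: [-0.458, -0.539, -0.456, 0.54]
contact_force: [-0.6, -0.9, -4.5]
finger_gap: 0.0111
```

Run:
```python
from h import *; from cell import *
a=np.radians(80.7); ys=np.array([-np.cos(a),-np.sin(a),0]); xs=np.array([-np.sin(a),np.cos(a),0])
o=get_obs()
t=(-.499-.020-.073)*xs+(-.294)*ys; t[2]=.195
go(o,t,-9.3)
im=[]
for n in("wrist","scene","top"):
    c=camera(n); np.savez(n+"3.npz",**c); p=c["pixels"]
    x,y,w,h={"wrist":(80,60,400,300),"scene":(320,140,160,120),"top":(110,130,160,120)}[n]
    im.append(cv2.resize(p[y:y+h,x:x+w],(400,300),interpolation=cv2.INTER_CUBIC))
cv2.imwrite("pics/c3.png",np.vstack([np.hstack(im[:2]),np.hstack([im[2],0*im[2]])]))
```

```text
t 5.7 tcp [636.7 189.  195.2] shift [ 0.2 -5.8 -4.6] gap 11.1 F [-0.6 -0.9 -4.5]
xaxis [-5.0e-04 -2.8e-03 -1.0e+00] y-axis yaw -9.49
turn -0.19
```

View pics/c3.png

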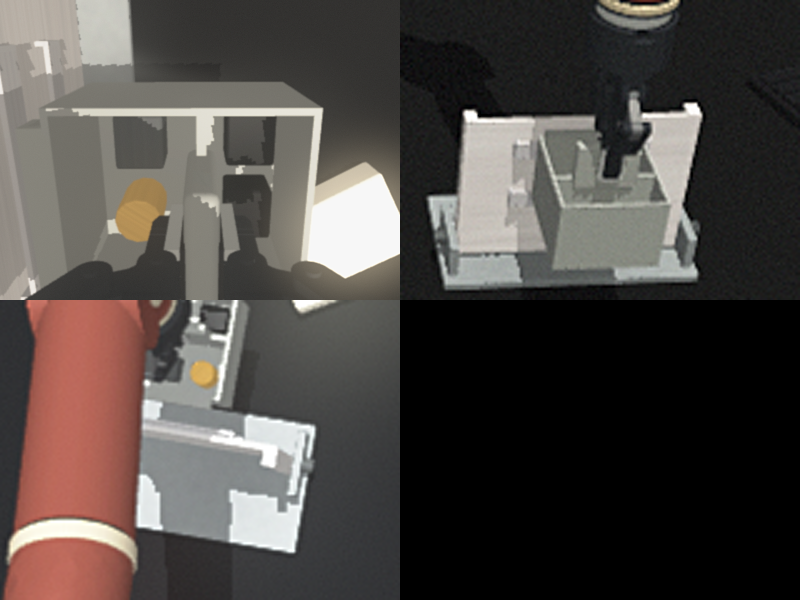

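The bin hangs upright in the grip with its lip toward the panel, about 25 mm short of it. I check its lean, yaw and height against the panel face from the clouds.

```bash
cat >> h.py <<'E'
A=np.radians(80.7); ys=np.array([-np.cos(A),-np.sin(A),0]); xs=np.array([-np.sin(A),np.cos(A),0]); S=np.array([xs,ys,[0,0,1]])
def fit(a,b,q): # q[:,a] as plane of others, robust
    oth=[i for i in range(3) if i!=a]; k=np.ones(len(q),bool)
    for _ in range(4):
        M=np.c_[q[:,oth]-np.median(q[:,oth],axis=0),np.ones(len(q))]; s=np.linalg.lstsq(M[k],q[k,a],rcond=None)[0]; r=q[:,a]-M@s; k=abs(r)<b
    print("plane axis",a,"slopes deg",np.degrees(s[:2]).round(2),"at",s[2].round(2),"n",k.sum(),"rms",r[k].std().round(2))
E
python3 - <<'E'
from h import *
Q=cloud(np.load("scene3.npz")).reshape(-1,3)@S.T*1000
k=(abs(Q[:,0]+645)<15)&(abs(Q[:,1]+294)<40)&(Q[:,2]>125)&(Q[:,2]<190); print("scene front wall");fit(0,4,Q[k])
k=(abs(Q[:,0]+499)<8)&(Q[:,1]>-400)&(Q[:,1]<-190)&(Q[:,2]>20)&(Q[:,2]<185); print("scene panel");fit(0,4,Q[k])
Q=cloud(np.load("wrist3.npz")).reshape(-1,3)@S.T*1000
k=(abs(Q[:,2]-194)<6)&(Q[:,0]<-520)&(Q[:,0]>-660)&(abs(Q[:,1]+294)<90); print("rim",k.sum());fit(2,3,Q[k]); print(Q[k].min(0),Q[k].max(0), cv2.minAreaRect(Q[k][:,:2].astype(np.float32)))
k=(Q[:,0]>-520)&(Q[:,0]<-480)&(Q[:,2]>30)&(Q[:,2]<185); 
h,e=np.histogram(Q[k][:,0],np.arange(-520,-480,2)); print(list(zip(e,h)))
k=(abs(Q[:,0]+499)<6)&(Q[:,2]>30)&(Q[:,2]<185);fit(0,3,Q[k])
E
```

```text
scene front wall
plane axis 0 slopes deg [ 0.16 -0.27] at -645.62 n 724 rms 1.66
scene panel
plane axis 0 slopes deg [0.02 0.07] at -499.02 n 1455 rms 1.87
rim 11219
plane axis 2 slopes deg [0.38 0.19] at 193.97 n 10036 rms 0.95
[-645.66836517 -339.84575074  188.01145589] [-524.63287541 -239.40259328  199.98496813] ((-585.1475830078125, -289.604248046875), (100.33580780029297, 121.0376205444336), 89.91326904296875)
[(np.int64(-520), np.int64(56)), (np.int64(-518), np.int64(58)), (np.int64(-516), np.int64(62)), (np.int64(-514), np.int64(59)), (np.int64(-512), np.int64(56)), (np.int64(-510), np.int64(310)), (np.int64(-508), np.int64(3844)), (np.int64(-506), np.int64(991)), (np.int64(-504), np.int64(164)), (np.int64(-502), np.int64(158)), (np.int64(-500), np.int64(24216)), (np.int64(-498), np.int64(1345)), (np.int64(-496), np.int64(71)), (np.int64(-494), np.int64(58)), (np.int64(-492), np.int64(55)), (np.int64(-490), np.int64(49)), (np.int64(-488), np.int64(43)), (np.int64(-486), np.int64(32)), (np.int64(-484), np.int64(23))]
plane axis 0 slopes deg [-0.05  0.02] at -498.57 n 25705 rms 0.4
```

The bin is square and upright: lean and yaw are within 0.4°, the lip edge is at about z 178 and the gap to the face is about 26 mm. I lower it 6 mm, close most of the gap, then creep.

Emit:
move_arm(motion=[[[2, -3, -2, 0], [2, -4, -2, 0], [1.5, -4, -0.5, 0], [0, -4, 0, 0], [0, -3, 0, 0], [0, -2, 0, 0], [0, 0, 0, 0], [0, 0, 0, 0], [0, 0, 0, 0]]])

```text
time_s: 6.6
ee_pos: [0.6178, 0.2001, 0.19]
tcp_rot: [0.458, 0.539, 0.458, -0.539]
contact_force: [0.5, 0.2, -4.3]
finger_gap: 0.0114
```

Emit:
move_arm(motion=[[[0, -0.7, 0, 0], [0, -0.7, 0, 0], [0, -0.6, 0, 0], [0, 0, 0, 0], [0, 0, 0, 0]]])

```text
time_s: 7.02
ee_pos: [0.6155, 0.2006, 0.1898]
tcp_rot: [-0.458, -0.539, -0.458, 0.539]
contact_force: [-0.7, 0.1, -3.3]
finger_gap: 0.0116
```

Emit:
move_arm(motion=[[[0, -0.6, 0, 0], [0, -0.5, 0, 0], [0, 0, 0, 0], [0, 0, 0, 0]]])

```text
time_s: 7.35
ee_pos: [0.6144, 0.2008, 0.1898]
tcp_rot: [0.458, 0.539, 0.458, -0.539]
contact_force: [0.5, -0.6, -4.2]
finger_gap: 0.011
```

Emit:
move_arm(motion=[[[0, -0.5, 0, 0], [0, -0.5, 0, 0], [0, 0, 0, 0], [0, 0, 0, 0]]])

```text
time_s: 7.68
ee_pos: [0.6134, 0.201, 0.1898]
tcp_rot: [-0.458, -0.539, -0.458, 0.539]
contact_force: [0.5, -0.4, -3.7]
finger_gap: 0.011
```

Emit:
move_arm(motion=[[[0, -0.4, 0, 0], [0, -0.4, 0, 0], [0, 0, 0, 0], [0, 0, 0, 0]]])

```text
time_s: 8.02
ee_pos: [0.6126, 0.2011, 0.1898]
tcp_rot: [-0.458, -0.539, -0.458, 0.539]
contact_force: [0.8, 0.1, -3.6]
finger_gap: 0.0112
```

Emit:
move_arm(motion=[[[0, -0.4, 0, 0], [0, 0, 0, 0], [0, 0, 0, 0]]])

```text
time_s: 8.27
ee_pos: [0.6123, 0.2012, 0.1898]
tcp_rot: [0.458, 0.539, 0.458, -0.539]
contact_force: [0.1, -0.7, -3.0]
finger_gap: 0.0112
```

Emit:
move_arm(motion=[[[0, -0.4, 0, 0], [0, 0, 0, 0], [0, 0, 0, 0]]])

```text
time_s: 8.52
ee_pos: [0.6118, 0.2012, 0.1898]
tcp_rot: [-0.458, -0.539, -0.458, 0.539]
contact_force: [0.1, -0.6, -3.5]
finger_gap: 0.011
```

Emit:
move_arm(motion=[[[0, -0.4, 0, 0], [0, 0, 0, 0], [0, 0, 0, 0]]])

```text
time_s: 8.77
ee_pos: [0.6117, 0.2012, 0.1899]
tcp_rot: [0.458, 0.539, 0.458, -0.539]
contact_force: [1.2, -1.4, -5.1]
finger_gap: 0.0113
```

Emit:
move_arm(motion=[[[0, -0.3, 0, 0], [0, 0, 0, 0], [0, 0, 0, 0]]])

```text
time_s: 9.02
ee_pos: [0.6117, 0.2011, 0.1899]
tcp_rot: [0.458, 0.539, 0.458, -0.539]
contact_force: [2.5, 0.8, -4.1]
finger_gap: 0.0111
```

Emit:
move_arm(motion=[[[0, -0.3, 0, 0], [0, 0, 0, 0], [0, 0, 0, 0]]])

```text
time_s: 9.27
ee_pos: [0.6116, 0.2012, 0.19]
tcp_rot: [0.458, 0.539, 0.458, -0.538]
contact_force: [2.8, 0.2, -3.7]
finger_gap: 0.0111
```

Contact is about 2.7 N, and the felt face agrees with the camera estimate to within 1 mm. Next I slide down slowly.

Emit:
move_arm(motion=[[[0, 0, 0, 0], [1, 0, 0, 0], [1, 0, 0, 0], [1, 0, 0, 0], [1, 0, 0, 0], [1, 0, 0, 0], [1, 0, 0, 0], [0, 0, 0, 0]]])

```text
time_s: 9.93
ee_pos: [0.6116, 0.2013, 0.184]
tcp_rot: [0.458, 0.539, 0.458, -0.538]
contact_force: [4.8, -0.4, -2.0]
finger_gap: 0.0111
```

Emit:
move_arm(motion=[[[1, 0, 0, 0], [1, 0, 0, 0], [1, 0, 0, 0], [1, 0, 0, 0], [1, 0, 0, 0], [0, 0, 0, 0]]])

```text
time_s: 10.43
ee_pos: [0.6116, 0.2012, 0.179]
tcp_rot: [0.458, 0.539, 0.458, -0.538]
contact_force: [5.1, -0.3, -3.3]
finger_gap: 0.0116
```

Emit:
move_arm(motion=[[[1, 0.3, 0, 0], [1, 0, 0, 0], [1, 0, 0, 0], [1, 0, 0, 0], [1, 0, 0, 0], [0, 0, 0, 0]]])

```text
time_s: 10.93
ee_pos: [0.6116, 0.2012, 0.1738]
tcp_rot: [0.458, 0.539, 0.458, -0.538]
contact_force: [5.9, -0.9, -1.8]
finger_gap: 0.0111
```

Emit:
move_arm(motion=[[[0.7, 0, 0, 0], [0.7, 0, 0, 0], [0.6, 0, 0, 0], [0, 0, 0, 0], [0, 0, 0, 0]]])

```text
time_s: 11.35
ee_pos: [0.6117, 0.2012, 0.1719]
tcp_rot: [0.458, 0.539, 0.458, -0.538]
contact_force: [4.2, -0.9, -1.9]
finger_gap: 0.0114
```

Emit:
move_arm(motion=[[[0.5, 0, 0, 0], [0.5, 0, 0, 0], [0, 0, 0, 0], [0, 0, 0, 0]]])

```text
time_s: 11.68
ee_pos: [0.6117, 0.2012, 0.1709]
tcp_rot: [0.458, 0.539, 0.458, -0.538]
contact_force: [4.6, -0.4, -1.0]
finger_gap: 0.0113
```

Emit:
move_arm(motion=[[[0.4, 0, 0, 0], [0.4, 0, 0, 0], [0, 0, 0, 0], [0, 0, 0, 0]]])

```text
time_s: 12.02
ee_pos: [0.6117, 0.2012, 0.1703]
tcp_rot: [0.458, 0.539, 0.458, -0.538]
contact_force: [4.3, -0.9, -0.0]
finger_gap: 0.0113
```

Emit:
move_arm(motion=[[[0.4, 0, 0, 0], [0, 0, 0, 0], [0, 0, 0, 0], [0, 0, 0, 0]]])

```text
time_s: 12.35
ee_pos: [0.6117, 0.2012, 0.1702]
tcp_rot: [0.458, 0.539, 0.458, -0.538]
contact_force: [4.1, -1.0, 1.7]
finger_gap: 0.0112
```

Run:
```python
from h import *; from cell import *
o=get_obs(); go(o,o["ee_pos"]); T=S@o["ee_pos"]*1000; print("tcp stand axes",T)
im=[]
for n in("wrist","scene"):
    c=camera(n); np.savez(n+"4.npz",**c); p=c["pixels"]
    x,y,w,h={"wrist":(0,0,560,420),"scene":(320,140,160,120)}[n]
    im.append(cv2.resize(p[y:y+h,x:x+w],(400,300),interpolation=cv2.INTER_CUBIC))
cv2.imwrite("pics/c4.png",np.hstack(im))
Q=cloud(np.load("wrist4.npz")).reshape(-1,3)@S.T*1000
k=(abs(Q[:,2]-169)<6)&(Q[:,0]<-503)&(Q[:,0]>-640)&(abs(Q[:,1]+294)<60); print("rim",k.sum());fit(2,3,Q[k])
k=(abs(Q[:,2]-169)<4)&(Q[:,0]<-496)&(Q[:,0]>-640)&(abs(Q[:,1]+294)<60);r=cv2.minAreaRect(Q[k][:,:2].astype(np.float32));print(r)
Q=cloud(np.load("scene4.npz")).reshape(-1,3)@S.T*1000
k=(abs(Q[:,0]+618)<15)&(abs(Q[:,1]+294)<40)&(Q[:,2]>100)&(Q[:,2]<165); print("front wall");fit(0,4,Q[k])
```

```text
t 12.35 tcp [611.7 201.2 170.2] shift [0. 0. 0.] gap 11.2 F [ 4.1 -1.   1.7]
xaxis [ 1.3e-03  2.0e-04 -1.0e+00] y-axis yaw -9.26
tcp stand axes [-571.14709106 -297.40765851  170.22004349]
rim 9969
plane axis 2 slopes deg [0.33 0.08] at 168.96 n 8441 rms 1.03
((-558.2274780273438, -294.2729187011719), (119.37464141845703, 121.27772521972656), 89.964111328125)
front wall
plane axis 0 slopes deg [-0.15 -0.43] at -618.87 n 671 rms 1.62
```

View pics/c4.png

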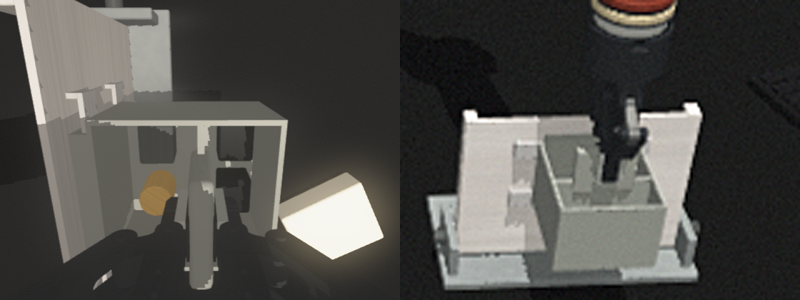

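Rim at z 169 puts the lip edge at z 153, and the vertical load has transferred by about 6 N, so the lip is seated. I relieve the side push, open and retreat straight up.

Emit:
move_arm(motion=[[[0, 0.5, 0, 0], [0, 0.6, 0, 0], [-0.3, 0, 0, 0], [0, 0, 0, 0], [0, 0, 0, 0]]])

```text
time_s: 12.87
ee_pos: [0.6118, 0.2012, 0.1699]
tcp_rot: [-0.458, -0.538, -0.458, 0.539]
contact_force: [3.0, -1.0, 4.6]
finger_gap: 0.011
```

Emit:
move_arm(motion=[[[0, 0, 0, 0], [0, 0, 0, 0], [0, 0, 0, 0], [0, 0, 0, 0], [0, 0, 0, 0], [0, 0, 0, 0]]], grip=36)

```text
time_s: 13.37
ee_pos: [0.6118, 0.2013, 0.1696]
tcp_rot: [-0.458, -0.538, -0.458, 0.539]
contact_force: [0.9, -1.0, 0.5]
finger_gap: 0.0363
```

Emit:
move_arm(motion=[[[-3, 0, 0, 0], [-6, 0, 0, 0], [-12, 0, 0, 0], [-20, 0, 0, 0], [-25, 0, 0, 0], [-25, 0, 0, 0], [-20, 0, 0, 0], [-10, 0, 0, 0], [0, 0, 0, 0], [0, 0, 0, 0]]])

```text
time_s: 14.2
ee_pos: [0.6121, 0.2011, 0.2908]
tcp_rot: [-0.458, -0.539, -0.458, 0.539]
contact_force: [-0.7, -0.1, -0.6]
finger_gap: 0.0358
```

Run:
```python
from h import *; from cell import *
o=get_obs(); go(o,o["ee_pos"])
im=[]
for n in("wrist","scene","top"):
    c=camera(n); np.savez(n+"5.npz",**c); p=c["pixels"]
    x,y,w,h={"wrist":(0,0,560,420),"scene":(240,140,240,180),"top":(100,60,240,180)}[n]
    im.append(cv2.resize(p[y:y+h,x:x+w],(400,300),interpolation=cv2.INTER_CUBIC))
cv2.imwrite("pics/c5.png",np.vstack([np.hstack(im[:2]),np.hstack([im[2],0*im[2]])]))
Q=cloud(np.load("wrist5.npz")).reshape(-1,3)@S.T*1000
k=(abs(Q[:,2]-169)<6)&(Q[:,0]<-512)&(Q[:,0]>-640)&(abs(Q[:,1]+294)<60); print("rim",k.sum());fit(2,3,Q[k]); print(cv2.minAreaRect(Q[k&(abs(Q[:,2]-169)<4)][:,:2].astype(np.float32)))
k=(abs(Q[:,2]-206)<5)&(abs(Q[:,0]+571)<20)&(abs(Q[:,1]+294)<45); print("fin",k.sum());print(cv2.minAreaRect(Q[k][:,:2].astype(np.float32)),np.median(Q[k][:,2]))
Q=cloud(np.load("scene5.npz")).reshape(-1,3)@S.T*1000
k=(abs(Q[:,0]+618)<15)&(abs(Q[:,1]+294)<40)&(Q[:,2]>100)&(Q[:,2]<165); print("front wall");fit(0,4,Q[k])
```

```text
t 14.2 tcp [612.1 201.1 290.8] shift [0. 0. 0.] gap 35.8 F [-0.7 -0.1 -0.6]
xaxis [-2.e-04  1.e-04 -1.e+00] y-axis yaw -9.26
rim 1901
plane axis 2 slopes deg [ 3.83 -0.14] at 167.36 n 1777 rms 0.91
((-552.0108642578125, -297.1933898925781), (80.0455322265625, 101.000244140625), 0.10979833453893661)
fin 814
((-577.1627807617188, -297.9118347167969), (57.63276672363281, 10.684067726135254), 89.91178131103516) 201.5270424253058
front wall
plane axis 0 slopes deg [-0.01 -4.19] at -620.07 n 612 rms 1.66
```

View pics/c5.png

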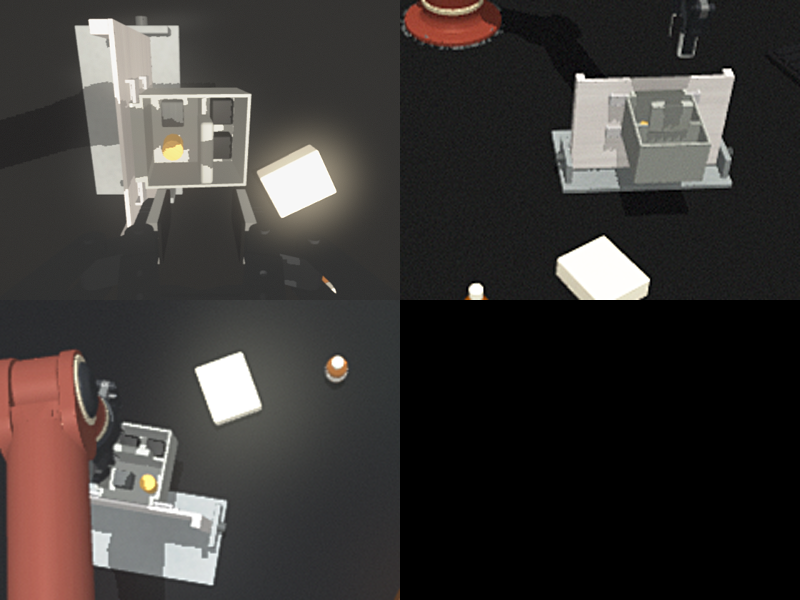

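The bin hangs released, leaning about 4°, which is within the expected 5°. One check of the lip height remains before I hand in.

Run:
```python
from h import *; from cell import *
c=camera("wrist"); Q=cloud(c).reshape(-1,3)@S.T*1000
for lo in range(-625,-495,5):
    k=(Q[:,0]>=lo)&(Q[:,0]<lo+5)&(abs(Q[:,1]+296)<52)&(Q[:,2]>158)&(Q[:,2]<180)
    if k.sum()>8: print(lo,k.sum(),np.median(Q[k][:,2]).round(1),end="; ")
o=get_obs(); print(o["time_s"],o["contact_force"].round(1))
```

```text
-625 294 161.1; -620 400 160.9; -615 66 161.3; -610 73 162.0; -605 70 162.2; -600 76 162.6; -595 78 162.8; -590 74 163.0; -585 70 163.6; -580 144 163.8; -575 212 163.5; -570 228 165.0; -565 89 165.0; -560 93 165.2; -555 91 165.5; -550 102 166.1; -545 97 166.3; -540 100 166.5; -535 95 166.6; -530 98 167.3; -525 108 167.3; -520 127 168.1; -515 1106 168.8; -510 920 169.2; -505 482 169.6; -500 1150 169.6; 14.4 [-0.4  0.3 -0.3]
```

```bash
python3 -c "
from cell import *
job_done(); print(get_obs()['time_s'])"
```

```text
the job is handed in; nothing more can be done
the job is handed in; nothing more can be done
```

The grey bin is hung on the top louver and released, and the job was handed in at about 14.5 s of the 50 s allowed. No verdict is reported.

I gripped the bin by its fin, lifted it and felt the panel with about 3 N. I then slid it down under light contact (about 3–6 N at the wrist) until the lip took the load, relieved the push, opened and retreated straight up.

**Last checks, from the camera after release:**

| Check | Measured | Allowed |
|---|---|---|
| Lip edge height | about 153.5 mm | 148–156 mm |
| Offset from louver middle | about 3 mm | 26 mm |
| Square to panel | within about 0.2° | 4.5° |
| Lean | about 4° | 8° |

- **Lean:** the bin was upright to within about 0.5° while held and settled to the 4° lean once let go. That is within the up to 5° the task describes.
- **Robot clear:** wrist forces had returned to noise level and the gripper was clear of the bin.
- **Panel position:** the felt face agreed with the camera estimate to within 1 mm.
- **Bystanders:** the last picture shows the slide box and oil bottle standing, and the robot did not go near them. I did not measure their displacement. The joystick box was outside that crop, so I did not recheck it.

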